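# Present the drilled stop block over the bench hook's dowels for gluing

### The job

Empty the boring machine's catch tray: put the short drilled block into the grey tote, then carry the long block, whose holes match the two dowels, to the bench-hook board in its glue-up jig. Finish while holding it level and still about a centimetre above the dowel tips, its two holes lined up over the two dowels, so that I can brush on the glue; do not let it touch the dowels, the board or the jig, and do not let go. Leave the other things on the bench where they are.

Things in the scene. Friction and masses are not known exactly. Their poses are not given: they have to be found in the camera images.
- short_block: The shorter of the two wooden blocks in the catch tray: 92 long (its x axis) x 36 wide (y) x 40 mm high (z), about 0.09 kg, two 11 mm holes right through from top to bottom, 34 mm apart. Origin: centre of its underside. Lies flat on the tray floor with 40 mm or more free beside its long sides.
- long_block: The longer block, same wood: 130 long (its x axis) x 36 wide (y) x 40 mm high (z), about 0.13 kg, two 11 mm holes right through from top to bottom at x = +32 and -32 mm. Origin: centre of its underside. Either way round is the same. Lies flat in the tray too; which block lies left and which right varies.
- catch_tray (a point): Centre of the floor (black rubber mat, 5 mm above the bench) of the fixed steel catch tray before the green boring machine: 200 (x) x 240 (y) mm outside, walls up to 33 mm above the bench. The machine is on its +x side: a chute rises from x = +90 mm to 105 mm above the bench at x = +180; the head, 380 mm tall, begins at x = +170 mm.
- tote: Shallow open grey plastic tote, 210 (x) x 160 (y) x 57 mm high outside, walls 4 mm, inner floor 4 mm above the bench (inside 202 x 152 mm). Origin: centre of its underside. Fixed.
- hook_jig: Fixed plywood glue-up jig, 230 (x) x 172 (y) mm, holding the bench-hook board (top 30 mm above the bench). Two 10 mm wooden dowels stand up from it at x = +45, y = +32 and -32 mm, tips 51 mm above the bench. Fences round the board: far one (x = 88 to 110 mm) 46 mm high, side ones (y = +/-70 to 84 mm) 38 mm. Origin: centre of the underside.
- dowel_tips (a point): Point midway between the tips of the two dowels, 51 mm above the bench; its axes are the jig's, so the dowels stand at y = +32 and -32 mm from it and the long block's length must lie along its y axis.
- glue_bottle: White glue bottle, 62 mm across, 204 mm tall, standing behind the jig and tote; bystander. Origin: centre of its underside.
- carpenter_pencil: Flat pencil, 173 x 14 x 8 mm (along its y axis), lying on the near half of the bench-hook board, clear of the dowels; bystander. Origin: centre of its underside.
- bit_case: Closed drill-bit case, 114 x 190 x 33 mm, behind the jig to the right; bystander.
- spring_clamp: Black spring clamp with orange tips, 89 x 140 x 24 mm, lying at the left end of the bench; bystander.
- hex_keys: Folding hex key set, 101 x 19 x 26 mm, left of the catch tray; bystander.
There are look-alikes about, which are no part of the job. What is shaped like the short_block but turquoise is not meant.

How it is judged (in metres and radians):
On the way, in this order (a step that is already met when the one before it is completed fails the run):
1. the short block lies in the tote, let go (x of short_block in the frame of tote between -0.1 and 0.1 m and y of short_block in the frame of tote between -0.075 and 0.075 m and z of short_block in the frame of tote below 0.035 m and contact force between short_block and the fingers below 0.05 N and linear speed of short_block below 0.02 m/s), for 0.2 s.
2. the long block has been lifted clear of the catch tray (height (world z) of long_block above 0.06 m and contact force between long_block and the fingers above 1 N), for 0.2 s.
At the end, for the whole second after the job is handed in: Short block in the tote, let go, at rest. Long block held still by the fingers alone, clear of the jig: centre within 5 mm of the dowels' midpoint seen from above, length within 4 degrees of the dowel line, level within 4 degrees, underside 3 to 22 mm above the dowel tips (all of step 1 and horizontal distance between long_block and dowel_tips below 0.005 m and angle between the x axis of long_block and the y axis of dowel_tips, either way round below 0.07 rad and angle between long_block's own z axis and vertical below 0.07 rad and z of long_block in the frame of dowel_tips between 0.003 and 0.022 m and contact force between long_block and the fingers above 1 N and contact force between long_block and hook_jig below 0.05 N and linear speed of long_block below 0.01 m/s and angular speed of long_block below 0.1 rad/s); the arm keeps its last pose, push and grip.
It fails at once if the long block knocks against the dowels, the board or the jig (contact force between long_block and hook_jig above 0.5 N).
It fails at once if a bystander is shifted by more than 25 mm or tipped over (distance of any of glue_bottle, carpenter_pencil, bit_case, spring_clamp, hex_keys from where it was at the start of the episode above 0.025 m or angle between glue_bottle's own z axis and vertical above 0.35 rad).
It also fails if it takes over 54 s, if anything falls off the work surface, if the arm or the gripper's body presses on something with over 40 N, if the wrist force passes 120 N, or if a joint passes its speed limit or range.

### The arm

A 7-joint arm with a two-finger parallel gripper is mounted at the origin on a cart in front of the work surface, level with it; the furniture and walls round the work are solid. World frame = base frame: x ahead of the robot, y to its left, z up, the work surface at z = 0. Lengths are in m, angles in degrees, forces in N, time in s.
With the tool pointing down it reaches from about 0.425 to 0.875 m from the base axis. Payload 4.7 kg.
Tool frame: the origin (TCP) lies on the mounting face of the last link; the fingertips stand 182 mm ahead of it and the grasp point (between the pads) lies 164 mm ahead of it; z points along the fingers, y is the line along which they close (so a half turn about z gives the same grasp; the last joint's range is limited). The gripper opens to 87 mm and grips with 3 to 60 N. Pads are 19 mm wide; open, the fingers measure 117 mm over their backs; the gripper's body (75 mm by 190 mm) begins 51 mm behind the grasp point.
Start: joints at [-75.052, 18.392, -4.016, 83.108, 1.295, 78.541, -3.26], TCP at [0.159, 0.63, 0.405] pointing down, gripper open.
Joint ranges: [-163.93, 163.93], [-17.29, 119.83], [-79.2, 71.16], [3.27, 140.29], [-89.18, 269.18], [5.43, 117.66], [-154.24, 154.24]. Speed limits (degrees/s): [147.25, 147.25, 180, 180, 180, 180, 180].

### API

Orientations are given as [roll, pitch, yaw] about the fixed x, y, z axes, in that order (R = Rz(yaw) Ry(pitch) Rx(roll)).
In Python, from cell import env gives the robot as it stands.
- The arm moves only by the tool servo_tool, never from a script. Its argument "plan" is a list of rows, each an object with "xyz": the shift along the tool's x, y, z in cm, a list of three; "twist": the turn, a rotation vector about the tool's x, y, z in degrees, a list of three; "jaw": the closure, from 0 (fully open) to 1 (shut). In form: [{"xyz": [x, y, z], "twist": [wx, wy, wz], "jaw": jaw}, ...]. A call has 1 to 10 rows; each row is the pose to reach, as a shift and turn from the pose commanded when the call began, along the tool's axes at that moment; what a row does not reach only later rows make up. A row lasts 1/12 s, in which the tool goes at most 41.7 mm and 7.16 degrees, less where a joint would pass 70% of its speed; a pose out of reach is approached as far as the arm can. A call with a gripper value outside its range is refused whole. The fingers move at their own pace and stop on an object; "newtons" is the grip in N (left out, the last holds). Time passes only in rows, so rows that repeat a pose let the fingers close. It gives the time, the measured TCP pose, the force, the opening and the grip force at its end, in the units of the state.
- env.get_obs(): the state, without advancing time (a new reading comes with each control period).
- env.read_camera(name): name is "side" or "top" or "wrist"; returns a dict with "img" (480x640x3 uint8, red, green, blue), "camera_matrix" (3x3 intrinsics, pixels), "R" (3x3) and "t" (3): a world point X has camera coordinates R X + t. Camera axes: x right, y down, z forward; pixel columns grow to the right and rows downward; lengths in m; the calibration is good to about 2 mm. A picture is of the moment at which its call begins. There is no depth.
- env.sign_off(): hands the job in; it is judged then, once.
The state is a dict: "time_s": time; "qpos": joint angles; "joint_velocities": joint speeds; "effort": joint torques, N m; "tool_pos": TCP position; "tool_rot": TCP orientation; "force": force on the tool from outside, world axes, zero at the start; "wrist_torque": the same for the moment, N m; "grip_width": finger opening in m; "grasp_force": force on a finger pad.
Only numpy, scipy, OpenCV 4.12 (cv2) and the standard library are available. Lean on these libraries where they do the work, as an engineer would, in place of code of your own. Each camera call takes 0.05 s, during which the arm holds its last target. There are 200 camera calls.

## Working session

There is one attempt and no reset: what is moved stays moved. The work goes in short steps, Python scripts to look and compute and a tool call to move; the robot and the scene stay as the last step left them, time stands still between calls to the robot, and variables do not carry over. Pictures are saved under pics/ and viewed, at most 10 in all, crops included, and the job is handed in when it is done.

Besides the shell and the picture viewer there is one more tool, called after "Request:" as name(argument=value, ...) on one line, values as JSON. servo_tool: Moves the arm, as the interface text tells. Its arguments: {"type":"object","properties":{"plan":{"type":"array","items":{"type":"object","properties":{"xyz":{"type":"array","items":{"type":"number"}},"twist":{"type":"array","items":{"type":"number"}},"jaw":{"type":"number"}}}},"newtons":{"type":"number"}},"required":["plan"]}

```bash
mkdir -p pics
cat > h.py <<'E'
import numpy as np, cv2, json
from cell import env
def snap(n,f):
    c=env.read_camera(n); cv2.imwrite(f'pics/{f}.png',c['img'][:,:,::-1]); np.savez(f'pics/{f}.npz',**{k:c[k] for k in('camera_matrix','R','t')}); return c
def ray(f,uv,z):
    c=np.load(f'pics/{f}.npz'); K,R,t=c['camera_matrix'],c['R'],np.ravel(c['t'])
    o=-R.T@t; d=R.T@np.linalg.inv(K)@np.array([uv[0],uv[1],1.]); return o+d*(z-o[2])/d[2]
def proj(f,X):
    c=np.load(f'pics/{f}.npz'); p=c['camera_matrix']@(c['R']@np.asarray(X,float)+np.ravel(c['t'])); return p[:2]/p[2]
E
python3 - <<'E'
from h import *
snap('top','top0'); snap('side','side0'); o=env.get_obs(); print(o)
for n in('top0','side0'):
    c=np.load(f'pics/{n}.npz'); print(c['camera_matrix'],c['R'],c['t'],-c['R'].T@np.ravel(c['t']))
E
```

```text
{'time_s': 0.1, 'qpos': array([-75.05238172,  18.43339831,  -4.01583619,  83.1678724 ,
         1.29464158,  78.53898794,  -3.26005437]), 'joint_velocities': array([-0.03016492, -0.08737689,  0.03503925, -0.24853041,  0.05906895,
        0.01367496,  0.0112152 ]), 'effort': array([-2.45275633e-04, -4.92571306e+01, -4.05750722e-01, -3.13401604e+01,
       -6.40611537e-02,  3.94279032e-02,  6.27308577e-05]), 'tool_pos': array([0.15876977, 0.63012512, 0.40378703]), 'tool_rot': array([-1.79904951e+02,  4.92628347e-03,  1.65862143e+02]), 'force': array([-0.17544791, -1.13261326, -0.54599972]), 'wrist_torque': array([0.04930761, 0.01635358, 0.02120766]), 'grasp_force': 0.0, 'grip_width': 0.08717548853593633}
[[537.45705355   0.         318.9432169 ]
 [  0.         537.45705355 241.87334084]
 [  0.           0.           1.        ]] [[-0.03845544 -0.99924189 -0.00606817]
 [-0.97650817  0.03886764 -0.21194601]
 [ 0.21202118 -0.00222486 -0.97726254]] [0.19222585 0.57271619 1.40746766] [0.26824121 0.17295141 1.49801679]
[[575.90605549   0.         321.4909621 ]
 [  0.         575.90605549 235.3733362 ]
 [  0.           0.           1.        ]] [[-0.9306239  -0.3659669  -0.00271568]
 [-0.1954417   0.50323855 -0.8417562 ]
 [ 0.30942155 -0.78282769 -0.53985102]] [0.61499956 0.05639839 1.82079403] [0.01996298 1.62205562 1.03210134]
```

View pics/top0.png

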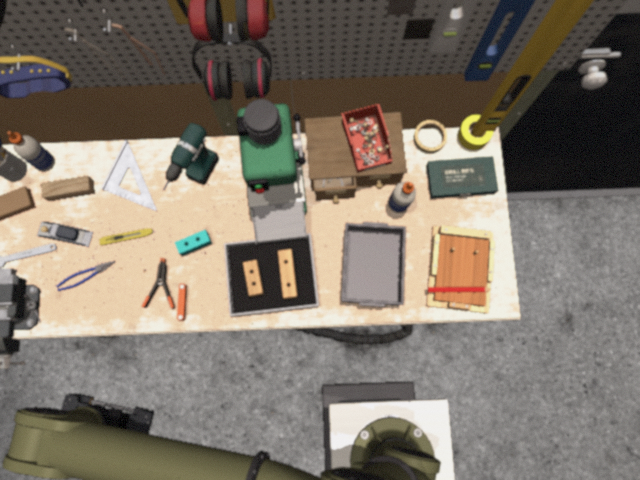

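View pics/side0.png

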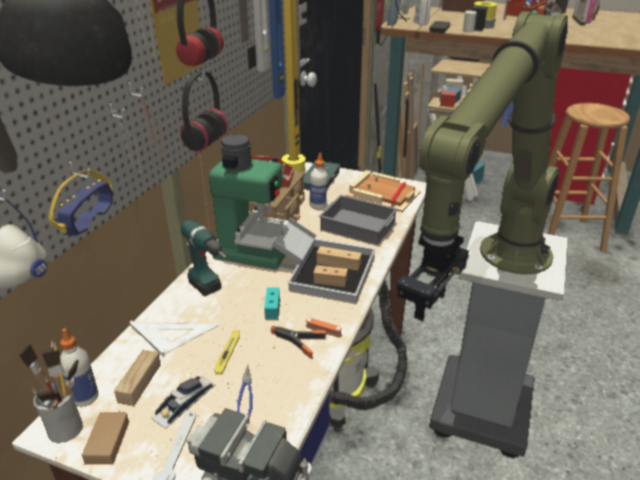

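The top view shows the catch tray at (272,275), with two wooden drilled blocks in it at (253,278), shorter, and (288,273), longer. The tote is at (373,264) and the jig at (461,268). The candidates for the short block are the wooden one at (253,278) and a turquoise one at (194,242). The wooden one in the tray fits the description, and the turquoise one is the decoy. The side view agrees. I'll confirm this in an enlarged crop.

Run:
```python
from h import *
i=cv2.imread('pics/top0.png')
cv2.imwrite('pics/crop0.png',cv2.resize(i[180:320,180:500],None,fx=2.5,fy=2.5,interpolation=cv2.INTER_CUBIC))
hsv=cv2.cvtColor(i,cv2.COLOR_BGR2HSV)
m=((hsv[...,0]>8)&(hsv[...,0]<25)&(hsv[...,1]>70)&(hsv[...,2]>110)).astype(np.uint8); m[:,:235]=0;m[:245]=0;m[305:]=0;m[:,308:]=0
for c in cv2.findContours(m,0,1)[0]:
    if cv2.contourArea(c)>80:
        b=cv2.boxPoints(cv2.minAreaRect(c)); P=np.array([ray('top0',p,.045) for p in b]); print(b.round(1).tolist(),P.mean(0).round(4),np.linalg.norm(P[1]-P[0]),np.linalg.norm(P[2]-P[1]),P.round(3).tolist())
for n,p,z in [('toteTL',(344,224),.057),('toteTR',(406,224),.057),('toteBR',(403,306),.057),('toteBL',(342,303),.057),('dowL',(450,250),.051),('dowR',(477,252),.051),('bottle',(403,187),.2)]: print(n,ray('top0',p,z).round(3))
```

```text
[[241.60000610351562, 261.29998779296875], [256.5, 258.5], [263.0, 293.1000061035156], [248.0, 295.8999938964844]] [0.4924 0.3554 0.045 ] 0.041540230654727076 0.09745476694473704 [[0.537, 0.384, 0.045], [0.543, 0.343, 0.045], [0.447, 0.327, 0.045], [0.441, 0.367, 0.045]]
[[276.6000061035156, 249.60000610351562], [291.79998779296875, 247.89999389648438], [297.20001220703125, 296.5], [282.0, 298.20001220703125]] [0.5004 0.2606 0.045 ] 0.042016519113157756 0.13534771608797602 [[0.566, 0.287, 0.045], [0.569, 0.245, 0.045], [0.435, 0.234, 0.045], [0.432, 0.275, 0.045]]
toteTL [0.629 0.099 0.057]
toteTR [ 0.622 -0.072  0.057]
toteBR [ 0.397 -0.048  0.057]
toteBL [0.411 0.114 0.057]
dowL [ 0.545 -0.189  0.051]
dowR [ 0.537 -0.262  0.051]
bottle [ 0.683 -0.048  0.2  ]
```

View pics/crop0.png

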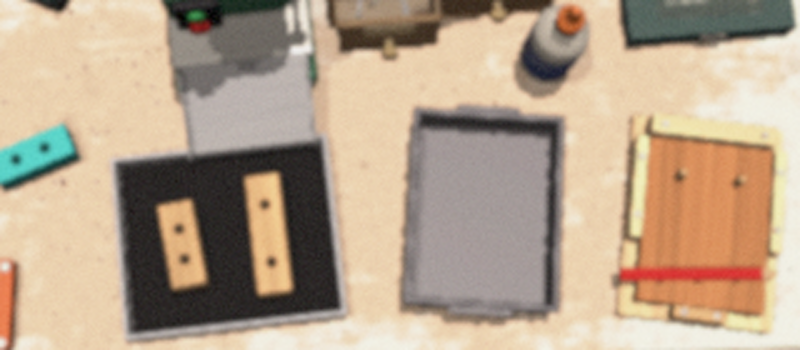

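The crop confirms that the wooden short block at (253,278), the long block at (288,273) and the dowel tips at about (452,250) and (476,252) are the right objects. The turquoise block at (194,242) is the look-alike. Next I'll compute the approach.

```bash
cat >> h.py <<'E'
from scipy.spatial.transform import Rotation as Ro
def go(p,yaw,verbose=True):
    o=env.get_obs(); R=Ro.from_euler('xyz',o['tool_rot'],degrees=True); G=Ro.from_euler('xyz',[180,0,yaw],degrees=True)
    print('xyz cm',(R.inv().apply(np.array(p)-o['tool_pos'])*100).round(2),'twist',(R.inv()*G).as_rotvec(degrees=True).round(2),'t',round(o['time_s'],2))
E
python3 - <<'E'
from h import *
go([.492,.355,.40],189.7)
for p in((452,249.6),(476.4,252.4)): print(ray('top0',p,.051).round(4))
E
```

```text
xyz cm [-39.03 -18.54   0.41] twist [-9.000e-02 -1.000e-02 -2.384e+01] t 0.1
[ 0.546  -0.1941  0.051 ]
[ 0.5356 -0.2601  0.051 ]
```

Request:
servo_tool(plan=[{"xyz": [-4,-1.9,0],"twist": [0,0,-5],"jaw": 0.3},{"xyz": [-8,-3.8,0],"twist": [0,0,-10],"jaw": 0.3},{"xyz": [-12,-5.7,0.5],"twist": [0,0,-15],"jaw": 0.3},{"xyz": [-16,-7.6,1],"twist": [0,0,-20],"jaw": 0.3},{"xyz": [-20,-9.5,1.5],"twist": [0,0,-23.8],"jaw": 0.3},{"xyz": [-24,-11.4,2],"twist": [0,0,-23.8],"jaw": 0.3},{"xyz": [-28,-13.3,2.5],"twist": [0,0,-23.8],"jaw": 0.3},{"xyz": [-32,-15.2,3],"twist": [0,0,-23.8],"jaw": 0.3},{"xyz": [-36,-17.1,3],"twist": [0,0,-23.8],"jaw": 0.3},{"xyz": [-39,-18.5,3],"twist": [0,0,-23.8],"jaw": 0.3}], newtons=30)

```text
time_s: 0.93
tool_pos: [0.48, 0.3644, 0.3742]
tool_rot: [-180.0, -0.1, -170.3]
force: [1.2, 1.2, 0.0]
grip_width: 0.061
grasp_force: 0.0
```

Request:
servo_tool(plan=[{"xyz": [0,0,0],"twist": [0,0,0],"jaw": 0.3},{"xyz": [0,0,0],"twist": [0,0,0],"jaw": 0.3},{"xyz": [0,0,0],"twist": [0,0,0],"jaw": 0.3}])

```text
time_s: 1.18
tool_pos: [0.4787, 0.3663, 0.3746]
tool_rot: [180.0, -0.1, -170.4]
force: [-0.7, -0.2, 0.3]
grip_width: 0.0612
grasp_force: 0.0
```

Run:
```python
from h import *
snap('wrist','w1'); o=env.get_obs(); print(o['tool_pos'],o['tool_rot'],o['grip_width'])
go([.492,.355,.194],189.7)
print(proj('w1',[.492,.355,.045]))
```

```text
[0.47796385 0.36721639 0.37469124] [ 1.79964819e+02 -6.33581924e-02 -1.70239612e+02] 0.060868451897395696
xyz cm [-1.2  -1.45 18.07] twist [ 0.04 -0.06  0.06] t 1.23
[304.74527989 235.97509314]
```

View pics/w1.png

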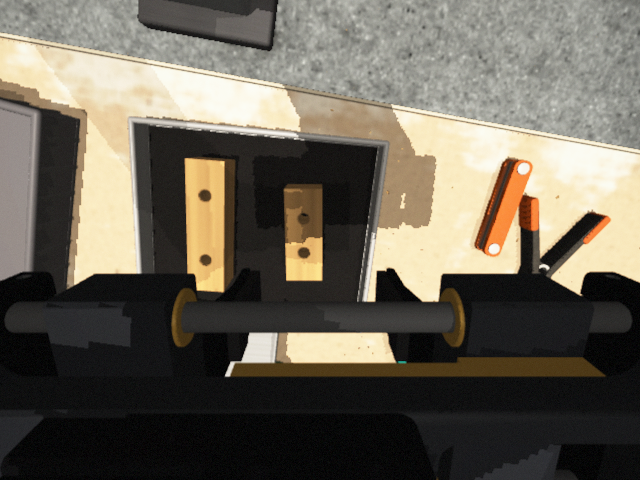

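The wrist view shows the short block's top face from about (285,184) to (323,280), with holes at (304,219) and (304,253). The long block's holes are at (205,195) and (205,259). Measuring with those.

Run:
```python
from h import *
for a,b in(((304,219),(304,253)),((205,195.5),(205,259.5)),((285,184),(323,280)),((185,158),(225,291))):
    A,B=ray('w1',a,.045),ray('w1',b,.045); d=B-A; print(((A+B)/2).round(4),np.linalg.norm(d).round(4),np.degrees(np.arctan2(d[1],d[0])).round(1))
```

```text
[0.4924 0.3543 0.045 ] 0.0343 9.0
[0.5005 0.2587 0.045 ] 0.0639 4.4
[0.4899 0.3547 0.045 ] 0.1028 30.0
[0.5001 0.2597 0.045 ] 0.1346 21.1
```

Request:
servo_tool(plan=[{"xyz": [-1.2,-1.45,2],"twist": [0,0,0.8],"jaw": 0.3},{"xyz": [-1.2,-1.45,5],"twist": [0,0,0.8],"jaw": 0.3},{"xyz": [-1.2,-1.45,8],"twist": [0,0,0.8],"jaw": 0.3},{"xyz": [-1.2,-1.45,11],"twist": [0,0,0.8],"jaw": 0.3},{"xyz": [-1.2,-1.45,14],"twist": [0,0,0.8],"jaw": 0.3},{"xyz": [-1.2,-1.45,16],"twist": [0,0,0.8],"jaw": 0.3},{"xyz": [-1.2,-1.45,17.5],"twist": [0,0,0.8],"jaw": 0.3},{"xyz": [-1.2,-1.45,18],"twist": [0,0,0.8],"jaw": 0.3},{"xyz": [-1.2,-1.45,18],"twist": [0,0,0.8],"jaw": 0.3},{"xyz": [-1.2,-1.45,18],"twist": [0,0,0.8],"jaw": 0.3}])

```text
time_s: 2.07
tool_pos: [0.4928, 0.3551, 0.1957]
tool_rot: [180.0, 0.0, -171.0]
force: [-0.7, 0.4, -0.3]
grip_width: 0.061
grasp_force: 0.0
```

Run:
```python
from h import *
go([.4923,.3546,.194],189)
o=env.get_obs(); print(o['tool_pos'],o['force'])
i=cv2.imread('pics/top0.png')
# tote corners rim estimates
P=np.array([ray('top0',p,.057) for p in((345,224.5),(405,226.5),(402,305),(341.5,303))]); print(P.round(3),P.mean(0))
```

```text
xyz cm [ 0.05 -0.04  0.17] twist [ 0.05  0.03 -0.03] t 2.07
[0.49276637 0.3550733  0.19569884] [-0.71222153  0.35776141 -0.25178954]
[[ 0.627  0.096  0.057]
 [ 0.615 -0.069  0.057]
 [ 0.4   -0.046  0.057]
 [ 0.411  0.116  0.057]] [0.51313904 0.02424214 0.057     ]
```

Request:
servo_tool(plan=[{"xyz": [0,0,0.1],"twist": [0,0,0],"jaw": 1},{"xyz": [0,0,0.1],"twist": [0,0,0],"jaw": 1},{"xyz": [0,0,0.1],"twist": [0,0,0],"jaw": 1},{"xyz": [0,0,0.1],"twist": [0,0,0],"jaw": 1},{"xyz": [0,0,-1.5],"twist": [0,0,0],"jaw": 1},{"xyz": [0,0,-4],"twist": [0,0,0],"jaw": 1},{"xyz": [0,0,-7],"twist": [0,0,0],"jaw": 1},{"xyz": [0,0,-10],"twist": [0,0,0],"jaw": 1},{"xyz": [0,0,-12],"twist": [0,0,0],"jaw": 1},{"xyz": [0,0,-12],"twist": [0,0,0],"jaw": 1}], newtons=30)

```text
time_s: 2.9
tool_pos: [0.4947, 0.3546, 0.3208]
tool_rot: [179.7, 0.5, -171.2]
force: [0.3, 1.3, -0.2]
grip_width: 0.0357
grasp_force: 30.0
```

Run:
```python
from h import *
go([.513,.024,.31],174.6); go([.513,.024,.196],174.6)
```

```text
xyz cm [  3.29 -32.96   0.89] twist [ 0.34  0.43 14.25] t 2.9
xyz cm [  3.38 -33.01  12.29] twist [ 0.34  0.43 14.25] t 2.9
```

Request:
servo_tool(plan=[{"xyz": [0.4,-3.5,0],"twist": [0,0,2],"jaw": 1},{"xyz": [0.8,-7.5,0],"twist": [0,0,4],"jaw": 1},{"xyz": [1.1,-11.5,0],"twist": [0,0,6],"jaw": 1},{"xyz": [1.5,-15.5,0],"twist": [0,0,8],"jaw": 1},{"xyz": [1.9,-19.5,0],"twist": [0,0,10],"jaw": 1},{"xyz": [2.3,-23.5,0],"twist": [0,0,12],"jaw": 1},{"xyz": [2.7,-27.5,0],"twist": [0,0,14.2],"jaw": 1},{"xyz": [3.1,-31,0],"twist": [0,0,14.2],"jaw": 1},{"xyz": [3.3,-33,0],"twist": [0,0,14.2],"jaw": 1},{"xyz": [3.3,-33,0],"twist": [0,0,14.2],"jaw": 1}])

```text
time_s: 3.73
tool_pos: [0.5111, 0.0165, 0.3143]
tool_rot: [-179.9, -0.0, 174.2]
force: [1.1, 1.0, -1.3]
grip_width: 0.036
grasp_force: 30.0
```

Run:
```python
from h import *
go([.513,.024,.197],174.6)
snap('wrist','w2');o=env.get_obs(); print(o['tool_pos'],o['force'])
```

```text
xyz cm [-0.12  0.8  11.73] twist [-0.15 -0.03 -0.45] t 3.73
[0.51107699 0.01962904 0.31426388] [-0.12957292  1.05609847 -1.2615691 ]
```

View pics/w2.png

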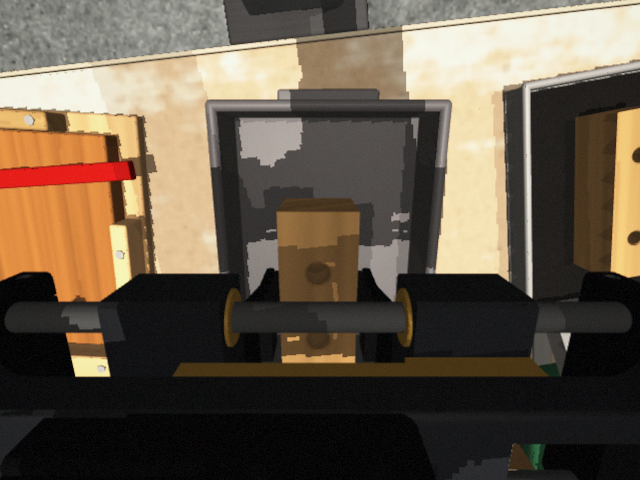

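The block is held squarely, with the tote rim centred around it at (208–450, 103). Lowering and releasing.

Request:
servo_tool(plan=[{"xyz": [0,0,2],"twist": [0,0,0],"jaw": 1},{"xyz": [0,0,5],"twist": [0,0,0],"jaw": 1},{"xyz": [0,0,8],"twist": [0,0,0],"jaw": 1},{"xyz": [0,0,10],"twist": [0,0,0],"jaw": 1},{"xyz": [0,0,11.2],"twist": [0,0,0],"jaw": 1},{"xyz": [0,0,11.7],"twist": [0,0,0],"jaw": 1},{"xyz": [0,0,11.8],"twist": [0,0,0],"jaw": 1},{"xyz": [0,0,11.8],"twist": [0,0,0],"jaw": 1},{"xyz": [0,0,11.8],"twist": [0,0,0],"jaw": 0.3},{"xyz": [0,0,11.8],"twist": [0,0,0],"jaw": 0.3}])

```text
time_s: 4.62
tool_pos: [0.5119, 0.0239, 0.1976]
tool_rot: [179.9, 0.1, 174.7]
force: [0.3, -0.3, -0.6]
grip_width: 0.0427
grasp_force: 0.0
```

Request:
servo_tool(plan=[{"xyz": [0,0,0],"twist": [0,0,0],"jaw": 0.3},{"xyz": [0,0,0],"twist": [0,0,0],"jaw": 0.3},{"xyz": [0,0,0],"twist": [0,0,0],"jaw": 0.3},{"xyz": [0,0,-2],"twist": [0,0,0],"jaw": 0.3},{"xyz": [0,0,-5],"twist": [0,0,0],"jaw": 0.3},{"xyz": [0,0,-9],"twist": [0,0,0],"jaw": 0.3},{"xyz": [0,0,-12],"twist": [0,0,0],"jaw": 0.3},{"xyz": [0,0,-13],"twist": [0,0,0],"jaw": 0.3},{"xyz": [0,0,-13],"twist": [0,0,0],"jaw": 0.3},{"xyz": [0,0,-13],"twist": [0,0,0],"jaw": 0.3}])

```text
time_s: 5.45
tool_pos: [0.5113, 0.0228, 0.3265]
tool_rot: [180.0, -0.0, 174.7]
force: [-0.3, -0.6, 0.4]
grip_width: 0.0607
grasp_force: 0.0
```

Run:
```python
from h import *
a=snap('wrist','w3')['img'];snap('top','top1')
cv2.imwrite('pics/both.png',np.vstack([cv2.resize(cv2.imread('pics/w3.png'),(400,300)),cv2.resize(cv2.imread('pics/top1.png')[200:320,230:390],(400,300))]))
go([.5004,.2592,.32],184.5)
```

```text
xyz cm [ 3.22 23.44  0.48] twist [-0.04 -0.2  -9.83] t 5.55
```

View pics/both.png

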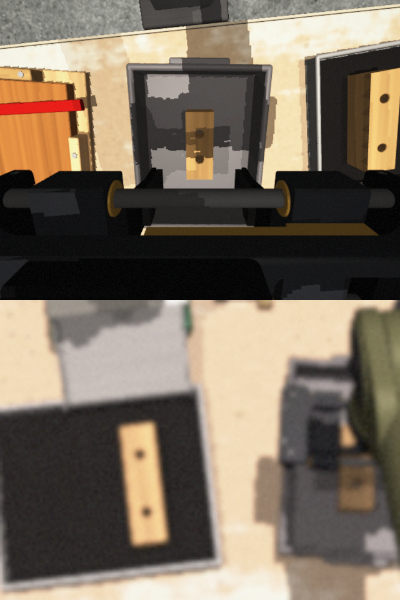

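The short block lies flat in the tote, at (200,145) in the upper panel. The long block is undisturbed in the tray.

Request:
servo_tool(plan=[{"xyz": [0.5,3.5,0],"twist": [0,0,-2],"jaw": 0.3},{"xyz": [1.1,7.5,0],"twist": [0,0,-4],"jaw": 0.3},{"xyz": [1.7,11.5,0],"twist": [0,0,-6],"jaw": 0.3},{"xyz": [2.3,15.5,0],"twist": [0,0,-8],"jaw": 0.3},{"xyz": [2.8,19.5,0],"twist": [0,0,-9.8],"jaw": 0.3},{"xyz": [3.1,22.5,0.5],"twist": [0,0,-9.8],"jaw": 0.3},{"xyz": [3.2,23.4,0.5],"twist": [0,0,-9.8],"jaw": 0.3},{"xyz": [3.2,23.4,0.5],"twist": [0,0,-9.8],"jaw": 0.3},{"xyz": [3.2,23.4,0.5],"twist": [0,0,-9.8],"jaw": 0.3},{"xyz": [3.2,23.4,0.5],"twist": [0,0,-9.8],"jaw": 0.3}])

```text
time_s: 6.38
tool_pos: [0.5018, 0.2564, 0.3211]
tool_rot: [-179.9, -0.1, -175.7]
force: [0.7, 0.8, 0.0]
grip_width: 0.061
grasp_force: 0.0
```

Run:
```python
from h import *
go([.5004,.2592,.194],184.5)
```

```text
xyz cm [ 0.1   0.32 12.7 ] twist [-0.12 -0.08 -0.2 ] t 6.38
```

Request:
servo_tool(plan=[{"xyz": [0.1,0.2,2],"twist": [0,0,0],"jaw": 0.3},{"xyz": [0.1,0.2,5],"twist": [0,0,0],"jaw": 0.3},{"xyz": [0.1,0.2,8],"twist": [0,0,0],"jaw": 0.3},{"xyz": [0.1,0.2,10.5],"twist": [0,0,0],"jaw": 0.3},{"xyz": [0.1,0.2,12],"twist": [0,0,0],"jaw": 0.3},{"xyz": [0.1,0.2,12.6],"twist": [0,0,0],"jaw": 0.3},{"xyz": [0.1,0.2,12.6],"twist": [0,0,0],"jaw": 0.3},{"xyz": [0.1,0.2,12.6],"twist": [0,0,0],"jaw": 0.3},{"xyz": [0.1,0.2,12.6],"twist": [0,0,0],"jaw": 0.3},{"xyz": [0.1,0.2,12.6],"twist": [0,0,0],"jaw": 0.3}])

```text
time_s: 7.22
tool_pos: [0.501, 0.2606, 0.1976]
tool_rot: [179.9, 0.1, -175.6]
force: [-0.4, 0.6, 0.3]
grip_width: 0.0606
grasp_force: 0.0
```

Request:
servo_tool(plan=[{"xyz": [0,0,0],"twist": [0,0,0],"jaw": 1},{"xyz": [0,0,0],"twist": [0,0,0],"jaw": 1},{"xyz": [0,0,0],"twist": [0,0,0],"jaw": 1},{"xyz": [0,0,0],"twist": [0,0,0],"jaw": 1},{"xyz": [0,0,0],"twist": [0,0,0],"jaw": 1},{"xyz": [0,0,0],"twist": [0,0,0],"jaw": 1}], newtons=40)

```text
time_s: 7.72
tool_pos: [0.5003, 0.2606, 0.1962]
tool_rot: [-180.0, 0.0, -175.5]
force: [-0.5, -0.7, 1.3]
grip_width: 0.0359
grasp_force: 40.0
```

Request:
servo_tool(plan=[{"xyz": [0,0,-1],"twist": [0,0,0],"jaw": 1},{"xyz": [0,0,-3],"twist": [0,0,0],"jaw": 1},{"xyz": [0,0,-6],"twist": [0,0,0],"jaw": 1},{"xyz": [0,0,-9],"twist": [0,0,0],"jaw": 1},{"xyz": [0,0,-12],"twist": [0,0,0],"jaw": 1},{"xyz": [0,0,-14],"twist": [0,0,0],"jaw": 1},{"xyz": [0,0,-14],"twist": [0,0,0],"jaw": 1},{"xyz": [0,0,-14],"twist": [0,0,0],"jaw": 1},{"xyz": [0,0,-14],"twist": [0,0,0],"jaw": 1}])

```text
time_s: 8.47
tool_pos: [0.4998, 0.2604, 0.3352]
tool_rot: [-180.0, -0.1, -175.5]
force: [-0.3, -0.2, -1.3]
grip_width: 0.0356
grasp_force: 40.0
```

Run:
```python
from h import *
print(env.get_obs()['tool_rot'])
go([.541,-.227,.335],81)
```

```text
[-1.79965974e+02 -8.33350897e-02 -1.75538593e+02]
xyz cm [ -0.32 -48.91   0.05] twist [-1.0000e-01 -3.0000e-02  1.0346e+02] t 8.47
```

Request:
servo_tool(plan=[{"xyz": [0.1,-2,0],"twist": [0,0,0],"jaw": 1},{"xyz": [0.2,-6,0],"twist": [0,0,0],"jaw": 1},{"xyz": [0.3,-10,0],"twist": [0,0,0],"jaw": 1},{"xyz": [0.4,-14,0],"twist": [0,0,0],"jaw": 1},{"xyz": [0.5,-18,0],"twist": [0,0,0],"jaw": 1},{"xyz": [0.6,-22,0],"twist": [0,0,0],"jaw": 1},{"xyz": [0.7,-26,0],"twist": [0,0,0],"jaw": 1},{"xyz": [0.8,-30,0],"twist": [0,0,0],"jaw": 1},{"xyz": [0.9,-34,0],"twist": [0,0,0],"jaw": 1},{"xyz": [1,-37,0],"twist": [0,0,0],"jaw": 1}])

```text
time_s: 9.3
tool_pos: [0.5178, -0.1127, 0.3345]
tool_rot: [-179.9, -0.2, -175.7]
force: [-0.3, 0.1, -0.9]
grip_width: 0.0356
grasp_force: 40.0
```

Request:
servo_tool(plan=[{"xyz": [0.1,-2,0],"twist": [0,0,0],"jaw": 1},{"xyz": [0.1,-2,0],"twist": [0,0,0],"jaw": 1},{"xyz": [0.1,-2,0],"twist": [0,0,0],"jaw": 1},{"xyz": [0.1,-2,0],"twist": [0,0,0],"jaw": 1},{"xyz": [0.1,-2,0],"twist": [0,0,0],"jaw": 1},{"xyz": [0.1,-2,0],"twist": [0,0,0],"jaw": 1}])

```text
time_s: 9.8
tool_pos: [0.5197, -0.1275, 0.3355]
tool_rot: [180.0, -0.0, -175.4]
force: [0.6, 0.4, -0.2]
grip_width: 0.0359
grasp_force: 40.0
```

Run:
```python
from h import *
snap('wrist','w4'); print(env.get_obs()['tool_pos'],env.get_obs()['tool_rot'])
print(proj('w4',[.546,-.194,.051]),proj('w4',[.5356,-.26,.051]))
```

```text
[ 0.51974769 -0.12772171  0.33571561] [ 1.79974657e+02 -2.56604204e-02 -1.75404303e+02]
[238.02005859 260.68948585] [159.15821816 243.0501261 ]
```

View pics/w4.png

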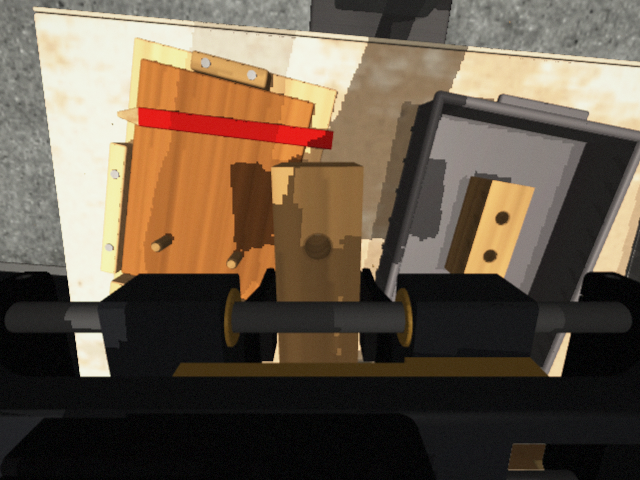

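The dowels appear at about (160,243) and (235,259). The held block is centred at column 318, with a visible hole at (318,246). Enlarging to find the tips exactly.

Run:
```python
from h import *
i=cv2.imread('pics/w4.png')
a=i[220:285,130:260]; cv2.imwrite('pics/c4.png',cv2.resize(a,None,fx=6,fy=6,interpolation=cv2.INTER_CUBIC))
for d in((.546,-.194),(.5356,-.26)): print(proj('w4',[*d,.03])-proj('w4',[*d,.051]))
```

```text
[ 5.35227543 -7.70667206]
[10.80612877 -6.61207899]
```

View pics/c4.png

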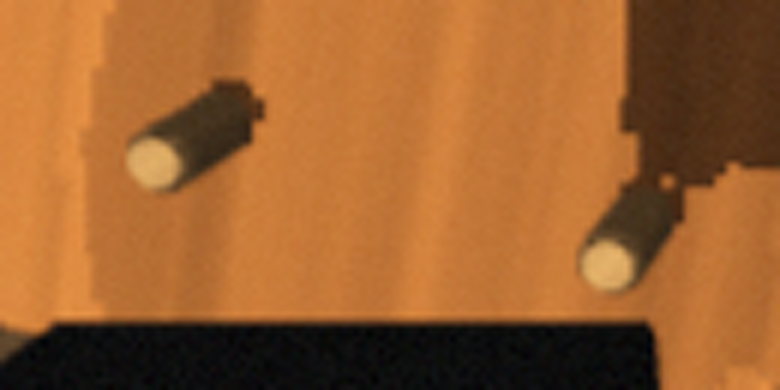

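The tips are the light discs, at full-image pixels (155.8,247.2) and (231.5,264.3).

Run:
```python
from h import *
A,B=ray('w4',(155.8,247.2),.051),ray('w4',(231.5,264.3),.051); d=B-A; M=(A+B)/2
yaw=np.degrees(np.arctan2(d[1],d[0])); print(A,B,M,np.linalg.norm(d),yaw)
o=env.get_obs(); R=Ro.from_euler('xyz',o['tool_rot'],degrees=True)
print('hole in tool',R.inv().apply(ray('w4',(318,246.5),.1847)-o['tool_pos']))
print('end edge',[R.inv().apply(ray('w4',p,.1847)-o['tool_pos']) .round(4)for p in((274,168),(363,167))])
go([*M[:2],.335],yaw)
```

```text
[ 0.53947995 -0.26297913  0.051     ] [ 0.54970045 -0.19948277  0.051     ] [ 0.5445902  -0.23123095  0.051     ] 0.06431365634083906 80.85598478721177
hole in tool [ 0.03253688 -0.00045833  0.15103001]
end edge [array([ 0.0646, -0.0177,  0.151 ]), array([0.065 , 0.0171, 0.1511])]
xyz cm [ -1.65 -10.52   0.07] twist [-1.0000e-02 -4.0000e-02  1.0374e+02] t 9.85
```

Request:
servo_tool(plan=[{"xyz": [2,-2.7,0],"twist": [0,0,5],"jaw": 1},{"xyz": [4,-5.5,0],"twist": [0,0,12],"jaw": 1},{"xyz": [6,-8,0],"twist": [0,0,19],"jaw": 1},{"xyz": [7.6,-10.3,0],"twist": [0,0,26],"jaw": 1},{"xyz": [7.6,-10.3,0],"twist": [0,0,33],"jaw": 1},{"xyz": [7.6,-10.3,0],"twist": [0,0,40],"jaw": 1},{"xyz": [7.6,-10.3,0],"twist": [0,0,47],"jaw": 1},{"xyz": [7.6,-10.3,0],"twist": [0,0,54],"jaw": 1},{"xyz": [7.6,-10.3,0],"twist": [0,0,60],"jaw": 1},{"xyz": [7.6,-10.3,0],"twist": [0,0,66],"jaw": 1}])

```text
time_s: 10.68
tool_pos: [0.4521, -0.237, 0.3361]
tool_rot: [180.0, -0.0, 118.2]
force: [-0.3, -0.9, -1.5]
grip_width: 0.0358
grasp_force: 40.0
```

Request:
servo_tool(plan=[{"xyz": [0,0,0],"twist": [0,0,6],"jaw": 1},{"xyz": [0,0,0],"twist": [0,0,12],"jaw": 1},{"xyz": [0,0,0],"twist": [0,0,18],"jaw": 1},{"xyz": [0,0,0],"twist": [0,0,24],"jaw": 1},{"xyz": [0,0,0],"twist": [0,0,30],"jaw": 1},{"xyz": [0,0,0],"twist": [0,0,35],"jaw": 1},{"xyz": [0,0,0],"twist": [0,0,37.7],"jaw": 1},{"xyz": [0,0,0],"twist": [0,0,37.7],"jaw": 1},{"xyz": [0,0,0],"twist": [0,0,37.7],"jaw": 1},{"xyz": [0,0,0],"twist": [0,0,37.7],"jaw": 1}])

```text
time_s: 11.52
tool_pos: [0.452, -0.2373, 0.336]
tool_rot: [180.0, -0.0, 80.9]
force: [-0.3, -0.9, -0.7]
grip_width: 0.0357
grasp_force: 40.0
```

Run:
```python
from h import *
snap('wrist','w5'); print(env.get_obs()['tool_pos'],env.get_obs()['tool_rot'],env.get_obs()['grasp_force'])
print(proj('w5',[.5395,-.263,.051]),proj('w5',[.5497,-.1995,.051]))
```

```text
[ 0.45195866 -0.23742063  0.3360456 ] [ 1.79992209e+02 -1.06797369e-02  8.08521374e+01] 39.97956242412329
[425.5347071 248.2962041] [432.4837671  170.59860896]
```

View pics/w5.png

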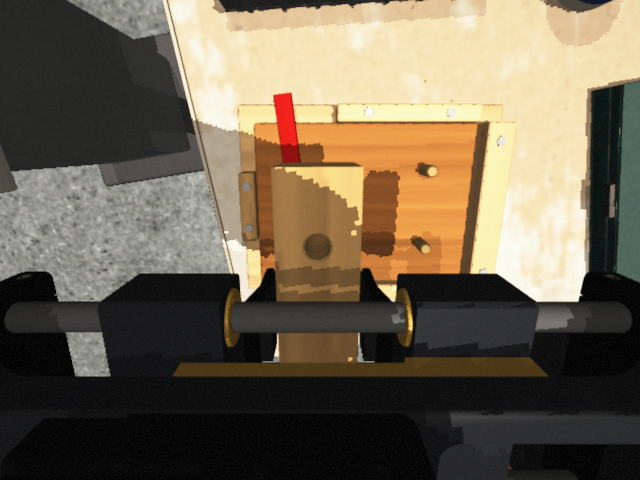

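The dowel tips appear at about (433,171) and (425,248), which agrees with the prediction. I'll get their centroids numerically.

Run:
```python
from h import *
i=cv2.imread('pics/w5.png').astype(int); P=[]
for u,v in((426,248),(433,171)):
    p=i[v-12:v+13,u-14:u+15]; m=((p[...,1]>150)&(p[...,0]>85)).astype(np.uint8)
    n,l,s,c=cv2.connectedComponentsWithStats(m); print([(s[k].tolist(),(c[k]+[u-14,v-12]).round(1).tolist()) for k in range(1,n) if s[k][4]>8])
    print('\n'.join(' '.join('%3d'%x for x in r) for r in p[2:22,4:27,0]))
```

```text
[([10, 9, 8, 8, 52], [425.4, 248.8])]
 35  36  33  34  35  41  55  61  64  65  64  59  60  61  61  63  65  59  63  66  60  62  63
 33  35  32  32  32  34  35  47  54  61  62  59  59  60  58  61  59  57  60  63  62  60  60
 33  33  32  30  32  30  30  35  43  52  55  60  58  56  55  57  56  57  57  55  56  59  61
 30  32  31  35  31  34  33  32  38  37  46  56  54  55  53  57  56  56  53  58  56  59  56
 29  36  36  33  32  32  32  32  34  37  41  51  57  56  58  55  55  55  56  54  58  55  58
 35  32  31  35  33  35  35  36  36  45  45  44  50  49  50  57  55  56  56  54  58  55  56
 30  33  31  32  38  36  40  46  48  53  55  42  46  52  53  57  50  55  55  54  58  59  52
 31  30  35  32  37  42  47  67  87  93  90  85  65  50  55  60  54  59  62  60  54  58  57
 34  31  32  36  41  49  64  94 110 108 109 105  94  71  56  60  59  59  60  58  60  64  61
 44  32  31  36  36  55  96 111 114 113 108 107 105  93  59  57  59  60  59  57  56  59  60
 52  35  33  29  36  75 103 115 116 115 111 109 110  99  68  57  59  62  59  59  60  60  57
 58  50  36  37  37  79 107 113 115 116 114 112 11
[... 1954 characters left out ...]
 135 138 138 140 110  72  66  66  71  69  72  70  70  72
 33  31  33  40  50  67 121 139 138 138 136 139 120  83  70  73  71  71  72  73  70  74  73
 45  38  30  34  43  49  91 122 128 127 118 103  81  72  73  76  73  72  73  72  76  72  73
 58  55  52  49  45  43  57  79  87  83  80  65  67  74  73  72  76  73  72  74  75  70  73
 60  62  61  61  56  56  59  58  60  67  67  69  74  73  73  73  73  74  76  75  74  74  75
 60  62  65  65  61  63  68  75  68  74  71  76  74  76  74  75  73  76  75  73  76  77  76
 70  75  74  74  74  73  76  77  79  77  77  76  76  76  77  79  79  77  76  78  79  76  77
 78  79  78  81  80  78  77  80  81  77  77  77  76  78  81  80  79  77  79  76  78  76  76
```

Run:
```python
from h import *
A,B=ray('w5',(425.4,248.8),.051),ray('w5',(432.1,171.1),.051); d=B-A; M=(A+B)/2
print(M,np.linalg.norm(d),np.degrees(np.arctan2(d[1],d[0])))
go([.5446,-.2312,.253],80.9)
```

```text
[ 0.54436417 -0.23163442  0.051     ] 0.06436883076695321 81.04601352028925
xyz cm [2.09 9.05 8.31] twist [ 0.01 -0.01 -0.05] t 11.57
```

Request:
servo_tool(plan=[{"xyz": [0.5,2,0],"twist": [0,0,0],"jaw": 1},{"xyz": [1,4.5,0],"twist": [0,0,0],"jaw": 1},{"xyz": [1.6,7,0],"twist": [0,0,0],"jaw": 1},{"xyz": [2,8.6,0],"twist": [0,0,0],"jaw": 1},{"xyz": [2.06,9.03,0],"twist": [0,0,0],"jaw": 1},{"xyz": [2.06,9.03,1.5],"twist": [0,0,0],"jaw": 1},{"xyz": [2.06,9.03,3.5],"twist": [0,0,0],"jaw": 1},{"xyz": [2.06,9.03,5.2],"twist": [0,0,0],"jaw": 1},{"xyz": [2.06,9.03,6.3],"twist": [0,0,0],"jaw": 1},{"xyz": [2.06,9.03,6.3],"twist": [0,0,0],"jaw": 1}])

```text
time_s: 12.4
tool_pos: [0.5428, -0.2315, 0.2705]
tool_rot: [-179.7, -0.0, 80.8]
force: [-0.7, 0.5, -1.3]
grip_width: 0.0354
grasp_force: 40.0
```

Request:
servo_tool(plan=[{"xyz": [0,0,0.5],"twist": [0,0,0],"jaw": 1},{"xyz": [0,0,1],"twist": [0,0,0],"jaw": 1},{"xyz": [0,0,1.5],"twist": [0,0,0],"jaw": 1},{"xyz": [0,0,1.9],"twist": [0,0,0],"jaw": 1},{"xyz": [0,0,1.9],"twist": [0,0,0],"jaw": 1},{"xyz": [0,0,1.9],"twist": [0,0,0],"jaw": 1},{"xyz": [0,0,1.9],"twist": [0,0,0],"jaw": 1},{"xyz": [0,0,1.9],"twist": [0,0,0],"jaw": 1},{"xyz": [0,0,1.9],"twist": [0,0,0],"jaw": 1},{"xyz": [0,0,1.9],"twist": [0,0,0],"jaw": 1}])

```text
time_s: 13.23
tool_pos: [0.5444, -0.2319, 0.2542]
tool_rot: [180.0, -0.0, 80.8]
force: [-0.4, -0.2, -1.5]
grip_width: 0.0357
grasp_force: 40.0
```

Run:
```python
from h import *
go([.5445,-.2314,.253],80.95); o=env.get_obs(); print(o['tool_pos'],o['tool_rot'],o['joint_velocities'].round(2),o['force'])
snap('side','s9'); snap('wrist','w9'); u,v=proj('s9',[.5445,-.2314,.06]).astype(int); print(u,v)
a=cv2.imread('pics/s9.png')[max(v-40,0):v+40,max(u-50,0):u+50]; b=cv2.imread('pics/w9.png')
cv2.imwrite('pics/chk.png',np.hstack([cv2.resize(a,(400,320),interpolation=cv2.INTER_CUBIC),cv2.resize(b,(400,320))]))
```

```text
xyz cm [0.05 0.   0.12] twist [ 0.03 -0.   -0.19] t 13.23
[ 0.54438692 -0.23190307  0.25424024] [ 1.79973532e+02 -3.61922467e-03  8.07611100e+01] [-0.04 -0.03 -0.03 -0.03 -0.01 -0.07  0.06] [-0.41143398 -0.1533847  -1.50538823]
373 176
```

View pics/chk.png

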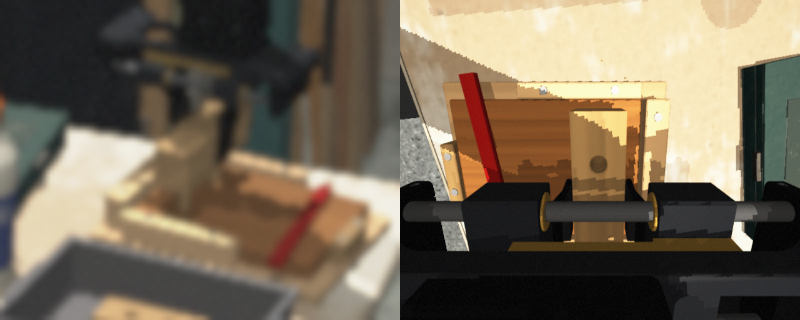

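The long block is held level above the dowels, its underside about 12 mm over the tips. The pencil looks untouched, and the short block is in the tote (lower edge of the left panel). Handing in.

```bash
python3 -c "
from cell import env
print(env.sign_off())"
```

```text
the job is handed in; nothing more can be done
None
```

I handed the job in: the short block lies in the tote, and the long block is held level and still about 12 mm above the dowel tips. By my measurements its holes are within about 1 mm of the dowels; sign-off returned no verdict.

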